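# Clamp a glued gearbox housing in a ratchet clamp and keep the lever held

## Task

The grey gearbox housing has just been glued along its seam: stand it upright in the ratchet clamp on the green base plate, between the fixed jaw and the sliding jaw, with its seam across the clamping direction, and let go of it. Then take the black grip bar of the clamp's lever and pump it, moving the jaw by the lever only, until the housing is squeezed against the fixed jaw with the rubber spring pad pressed in about half way; never drive the pad right home, which would crush the housing. Finish while still holding the grip bar with the lever forward of its rest and the pad half pressed, and leave everything else on the bench as it is.

Things in the scene. Friction and masses are not known exactly. Their poses are not given: they have to be found in the camera images.
- clamp: Ratchet bar clamp fixed on a green steel plate 120 x 340 x 12 mm (plate from y = -200 to +140 mm). Origin on the bench, on its centre line. +y = clamping direction. Fixed jaw: steel wall 90 mm wide, top 52 mm over the bench, face at y = +105 mm. Dark ratchet housing, 56 mm wide, 75 mm high, at y = -155 to -45 mm; the sliding jaw comes out of it. Place and yaw (up to 0.3 rad) vary.
- lever_hinge (a point): The lever's hinge axis (along the clamp's x axis), on the centre line at clamp y = -120 mm, 30 mm over the bench. Axes as clamp. A spring returns the lever (2.5 to 4 N at the grip bar); driving the free jaw takes some 2 N more; the clamping force adds a third of itself there. While the lever is held forward the jaw is held where it is.
- bed (a point): Point on top of the green plate (12 mm over the bench), on the centre line, 28 mm short of the fixed jaw's face: the housing's origin comes here when it touches the fixed jaw. Axes as clamp.
- jaw: Sliding jaw: steel head 44 wide, 16 thick, 36 mm high on a toothed bar, with the spring pad in front. Origin at the middle of the head's front face, 34 mm over the bench. Slides along the clamp's +y, at most 58 mm in all; at the start the gap from pad to fixed jaw is 76 to 94 mm. Unloaded, it stays where the lever left it; it cannot be drawn back. The robot must not push it directly.
- pad_face (a point): Middle of the clamping face of the rubber spring pad (40 wide, 8 thick, 36 mm high, lower edge 4 mm over the plate) in front of the jaw head. Axes as clamp.
- pad (a joint): How far the spring pad is pressed back into the sliding jaw, m: 0 free, 0.014 home. 14 mm of gap between pad and head is seen when free. The spring gives 1.4 N at once and 1.4 N more per mm (about 11 N half way, at 0.007).
- lever (a joint): Angle of the pumping lever (steel yoke over the ratchet housing), rad: 0 at rest, leaning 0.3 rad back to the clamp's -y; 0.6 fully forward, leaning 0.3 rad to +y. Forward, it drives the jaw 40 mm per rad once its pawl has caught a tooth (idle up to 0.2 rad); a full stroke gives 16 to 24 mm, so 2 or 3 strokes are needed. On the way back a loaded jaw slips back up to 8 mm.
- grip_bar: Black round bar, 22 mm in diameter, 70 mm long along the clamp's x axis, across the top of the lever, 130 mm from the lever's hinge. Origin at its middle. It moves on the lever's arc, 154 to 160 mm over the bench, and turns freely about its own axis like a sleeve. 30 mm and more is free below it, beside the lever's 12 mm stem.
- gearbox: The work: grey plastic gearbox housing, a box 44 (x) x 56 (y) x 50 mm high, 0.14 to 0.28 kg, with a dark seam round its middle across the y axis and a steel shaft stub 12 mm high on top (8 mm thick, on a 20 mm boss, at y = +12 mm). Origin in the middle of its underside. It stands upright on the bench at the left at any yaw; its y axis belongs along the clamp's y axis, either way round.
- motor: Bystander: black and steel round gear motor, 48 mm in diameter, 60 mm high, origin under its middle. It and the gearbox housing exchange places.
- bottle: Bystander: brown bottle, 56 mm in diameter, 105 mm high, origin under its middle.
- spray: Bystander: grey can, 60 mm in diameter, 160 mm high, origin under its middle.
- jar: Bystander: small clear jar, 56 mm in diameter, 65 mm high, origin under its middle.
- screwdriver: Bystander: black screwdriver lying on the bench.
- strip: Bystander: perforated aluminium angle strip, 150 x 24 mm, lying on the bench.
- bolt: Bystander: steel bolt standing on its head, 22 mm wide, 43 mm high.
Not all that is in view belongs to the job. What is shaped like the gearbox but blue is not meant.

How it is judged:
On the way, in this order (a step that is already met when the one before it is completed fails the run):
1. the housing stands released in the clamp between the jaws, its seam across the clamping direction, not yet squeezed (x of gearbox in the frame of bed between -0.015 and 0.015 m and z of gearbox in the frame of bed below 0.004 m and angle between gearbox's own z axis and vertical below 0.1 rad and y of gearbox in the frame of bed between -0.04 and 0.006 m and angle between the y axis of gearbox and the y axis of clamp, either way round below 0.25 rad and contact force between the arm and gearbox below 0.3 N and value of joint pad below 0.001 m), for 0.2 s.
2. the jaw has been pumped up to the housing: the pad begins to be pressed in (value of joint pad above 0.0015 m), for 0.05 s.
At the end, for the whole second after the job is handed in: Housing upright against the fixed jaw (4 mm; 15 mm sideways; square to 0.08 rad), squeezed with 4 to 20 N, pad pressed in 3.5 to 10.5 of 14 mm, lever at least 0.05 rad forward, fingers holding the grip bar (over 1.5 N) and no robot part touching the housing (x of gearbox in the frame of bed between -0.015 and 0.015 m and z of gearbox in the frame of bed below 0.004 m and angle between gearbox's own z axis and vertical below 0.1 rad and y of gearbox in the frame of bed between -0.004 and 0.004 m and angle between the y axis of gearbox and the y axis of clamp, either way round below 0.08 rad and value of joint pad between 0.0035 and 0.0105 m and contact force between gearbox and jaw between 4 and 20 N and linear speed of gearbox below 0.01 m/s and contact force between the arm and gearbox below 0.3 N and contact force between the fingers and grip_bar above 1.5 N and value of joint lever above 0.05 rad); the arm keeps its last pose, push and grip.
It fails at once if the spring pad is driven home (over 12.5 mm) or the housing squeezed by more than 30 N: crushed (value of joint pad above 0.0125 m or contact force between gearbox and jaw above 30 N).
It fails at once if the robot pushes the sliding jaw itself with more than 8 N (contact force between the arm and jaw above 8 N).
It fails at once if a bystander is moved by more than 30 mm (distance of any of motor, bottle, spray, jar, screwdriver, strip, bolt from where it was at the start of the episode above 0.03 m).
It also fails if it takes over 67 s, if anything falls off the work surface, if the arm or the gripper's body presses on something with over 40 N, if the wrist force passes 120 N, or if a joint passes its speed limit or range.

## Robot

A 6-joint arm with a two-finger parallel gripper is mounted at the origin on the work surface. World frame = base frame: x ahead of the robot, y to its left, z up, the work surface at z = 0. Lengths are in m, angles in rad, forces in N, time in s.
With the tool pointing down it reaches from about 0.35 to 0.975 m from the base axis. Payload 17.4 kg.
Tool frame: the origin (TCP) lies between the finger pads; the fingertips stand 17 mm ahead of it and the grasp point (between the pads) lies 2 mm behind it; z points along the fingers, x is the direction in which the jaws open and shut, and the axes are right-handed (so a half turn about z gives the same grasp; the last joint's range is limited). The gripper opens to 85 mm and grips with 20 to 120 N. Pads are 22 mm wide; open, the fingers measure 114 mm over their backs; the gripper's body (76 mm by 85 mm) begins 54 mm behind the grasp point. The pads swing forward as they close: fully open they stand 13 mm farther back than shut.
Start: joints at [1.172, 0.116, 1.442, -0, 1.584, -0.038], TCP at [0.238, 0.632, 0.248] pointing down, gripper open.
Joint ranges: [-2.83, 2.83], [-0.83, 2.19], [0.07, 2.5], [-1.14, 4.28], [0.01, 3], [-2.97, 2.97]. Speed limits (rad/s): [1.89, 1.89, 2.22, 3.14, 3.14, 3.14].

## Interface

Orientations are given as a unit quaternion [x, y, z, w].
In Python, from cell import * gives the robot as it stands.
- The arm moves only by the tool apply_moves, never from a script. Its arguments are lists of equal length, an entry for each row: "offset": the shift along the tool's x, y, z each as a share of 0.05 m, from -1 to 1, a list of three; "delta_rot": the turn, a rotation vector about the tool's x, y, z each as a share of 180 degrees, from -1 to 1, a list of three. A call has 1 to 12 rows; each row shifts and turns the commanded pose from where the row before left it, along the tool's axes as they then stand; what a row does not reach is not made up. A row lasts 1/8 s, in which the tool goes at most 62.5 mm and 10.7 degrees, less where a joint would pass 70% of its speed; a pose out of reach is approached as far as the arm can. A call with a number of a shift or a turn outside -1 to 1 is refused whole. A call with a gripper value outside its range is refused whole. "grip" is the opening, from 0 (shut) to 1 (fully open), set as the call begins (left out, the last holds). The fingers move at their own pace and stop on an object; "newtons" is the grip in N (left out, the last holds). Time passes only in rows, so rows that do not move let the fingers close. It gives the time, the measured TCP pose, the force and the opening at its end, in the units of the state.
- observe(): the state, without advancing time (a new reading comes with each control period).
- snapshot(name): name is "scene" or "top" or "wrist"; returns a dict with "frame" (400x640x3 uint8, blue, green, red), "fovy" (degrees; the focal length in pixels is half the picture's height over the tangent of half this angle, whatever the lens; pixels are square), "cx", "cy" (the principal point, pixels), "camera_from_world" (4x4, takes a point from world to camera coordinates). Camera axes: x right, y up, looking along -z (the intrinsics and any distortion apply to the point x, -y, -z); pixel columns grow to the right and rows downward; lengths in m; the calibration is good to about 2 mm. A picture is of the moment at which its call begins. There is no depth.
- hand_in(): hands the job in, once; it reports no verdict.
The state is a dict: "clock": time; "joints": joint angles; "qd": joint speeds; "joint_torque": joint torques, N m; "tool_pos": TCP position; "orientation": TCP orientation; "contact_force": force on the tool from outside, world axes, zero at the start; "moment": the same for the moment, N m; "width": finger opening in m.
Only numpy, scipy, OpenCV 4.12 (cv2) and the standard library are available. Lean on these libraries where they do the work, as an engineer would, in place of code of your own. Each camera call takes 0.05 s, during which the arm holds its last target. There are 200 camera calls.

## Working session

There is one attempt and no reset: what is moved stays moved. The work goes in short steps, Python scripts to look and compute and a tool call to move; the robot and the scene stay as the last step left them, time stands still between calls to the robot, and variables do not carry over. Pictures are saved under pics/ and viewed, about 8 in all and at most 12, crops included, and the job is handed in when it is done.

Besides the shell and the picture viewer there is one more tool, called after "Emit:" as name(argument=value, ...), one argument or row to a line, values as JSON. apply_moves: Moves the arm, as the interface text tells. Its arguments: {"type":"object","properties":{"offset":{"type":"array"},"delta_rot":{"type":"array"},"grip":{"type":"number"},"newtons":{"type":"number"}},"required":["offset","delta_rot"]}

```bash
ls; mkdir -p pics; python3 - <<'E'
from cell import *
import cv2,pickle
print(observe())
d={}
for n in("scene","top","wrist"):
    s=snapshot(n);d[n]=s;cv2.imwrite(f"pics/{n}0.png",s["frame"]);print(n,s["fovy"],s["cx"],s["cy"],[k for k in s]);print(s["camera_from_world"].__repr__())
pickle.dump(d,open("s0.pkl","wb"))
E
```

```text
pics
{'clock': 0.0, 'joints': array([ 1.17221270e+00,  1.16449731e-01,  1.44226908e+00, -3.28918831e-05,
        1.58403526e+00, -3.78055141e-02]), 'qd': array([ 0.00037249,  0.00105095,  0.00033134,  0.00052804,  0.001649  ,
       -0.00104355]), 'joint_torque': array([-1.07026197e-03, -7.31959462e+01, -6.32507873e+01, -1.79616832e-04,
        6.17530997e-03, -3.39508244e-05]), 'tool_pos': array([0.23822451, 0.63136578, 0.24758425]), 'orientation': array([ 8.22496898e-01,  5.68769298e-01, -4.80939173e-04,  3.25870690e-04]), 'contact_force': array([-0.37528663, -0.54314414, -0.62486581]), 'moment': array([-0.01467029, -0.00484492, -0.0263337 ]), 'width': 0.08537540381965233}
scene 46.4418365743284 312.2481524927287 201.85373668668177 ['frame', 'fovy', 'cx', 'cy', 'camera_from_world']
array([[ 0.30348217,  0.95283573,  0.00162616, -0.18316794],
       [-0.81638106,  0.25913997,  0.51610895,  0.39596027],
       [ 0.49134565, -0.15795743,  0.8565214 , -1.58219837],
       [ 0.        ,  0.        ,  0.        ,  1.        ]])
top 53.37269662606674 318.9645987503653 207.73539091155334 ['frame', 'fovy', 'cx', 'cy', 'camera_from_world']
array([[-1.29864940e-02, -9.99913767e-01, -1.95196341e-03,
         2.60418634e-03],
       [ 9.75143844e-01, -1.30965747e-02,  2.21185358e-01,
        -5.80516037e-01],
       [-2.21191848e-01,  9.68977210e-04,  9.75229833e-01,
        -1.13970211e+00],
       [ 0.00000000e+00,  0.00000000e+00,  0.00000000e+00,
         1.00000000e+00]])
wrist 71.39440700185338 316.3387937174026 204.0677713060665 ['frame', 'fovy', 'cx', 'cy', 'camera_from_world']
array([[ 0.35289825,  0.93566065, -0.00140153, -0.67357034],
       [-0.89052218,  0.33541322, -0.30735681,  0.04029266],
       [-0.28711158,  0.10971378,  0.95159331, -0.37952847],
       [ 0.        ,  0.        ,  0.        ,  1.        ]])
```

View pics/top0.png

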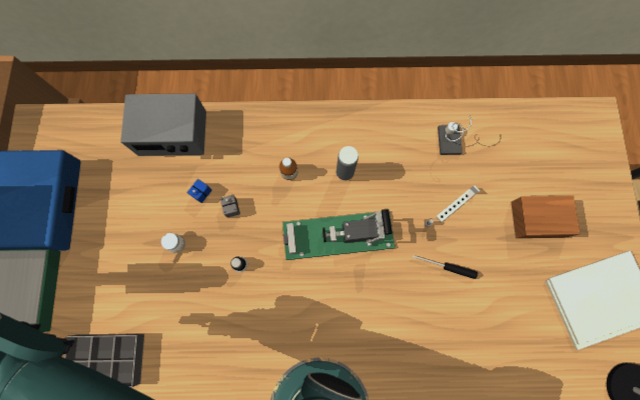

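View pics/scene0.png

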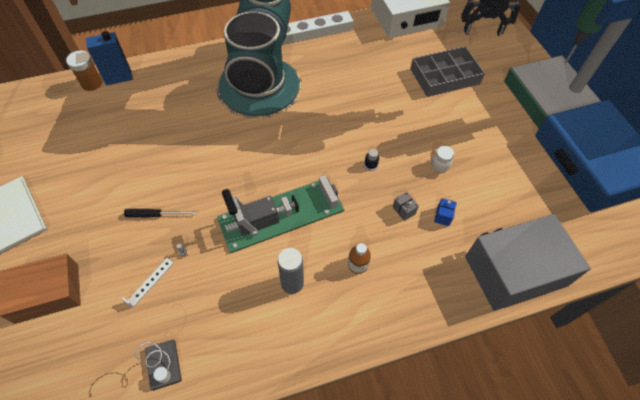

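Top view: the clamp is at (285–397, 208–260) with the fixed jaw to the left (+y world). The grey gearbox is at (230,206), the blue decoy at (199,191), the motor at (238,264) and the lever grip at about (387,222). The scene view agrees: gearbox (405,206), grip bar (229,200).

```bash
cat > h.py <<'E'
import numpy as np,cv2
def ray(s,uv):
    uv=np.atleast_2d(uv).astype(float);f=s["frame"].shape[0]/2/np.tan(np.radians(s["fovy"])/2)
    d=np.c_[(uv[:,0]-s["cx"])/f,-(uv[:,1]-s["cy"])/f,-np.ones(len(uv))]
    M=s["camera_from_world"];R=M[:3,:3];return -R.T@M[:3,3],d@R
def plane(s,uv,z):
    o,d=ray(s,uv);return o+d*((z-o[2])/d[:,2])[:,None]
def proj(s,P):
    f=s["frame"].shape[0]/2/np.tan(np.radians(s["fovy"])/2);M=s["camera_from_world"]
    c=np.atleast_2d(P)@M[:3,:3].T+M[:3,3];return np.c_[s["cx"]-f*c[:,0]/c[:,2],s["cy"]+f*c[:,1]/c[:,2]]
def tri(s1,u1,s2,u2):
    (o1,d1),(o2,d2)=ray(s1,u1),ray(s2,u2);d1,d2=d1[0],d2[0]
    t=np.linalg.lstsq(np.c_[d1,-d2],o2-o1,rcond=None)[0];a,b=o1+t[0]*d1,o2+t[1]*d2
    return (a+b)/2,np.linalg.norm(a-b)
def biggest(m):
    c=max(cv2.findContours(m.astype(np.uint8),cv2.RETR_EXTERNAL,cv2.CHAIN_APPROX_NONE)[0],key=cv2.contourArea);return c[:,0]
E
python3 - <<'E'
import pickle;from h import *
d=pickle.load(open("s0.pkl","rb"))
for n in("top","scene"):
    s=d[n];hsv=cv2.cvtColor(s["frame"],cv2.COLOR_BGR2HSV);H,S,V=cv2.split(hsv)
    m=((H>55)&(H<88)&(S>90)&(V>30)).astype(np.uint8)
    x0,x1,y0,y1=(260,420,190,280) if n=="top" else (200,360,160,260)
    k=np.zeros_like(m);k[y0:y1,x0:x1]=1;m*=k
    m=cv2.morphologyEx(m,cv2.MORPH_OPEN,np.ones((2,2),np.uint8))
    pts=np.argwhere(m)[:,::-1]
    w=plane(s,pts,0.012)[:,:2].astype(np.float32)
    r=cv2.minAreaRect(w);print(n,r,cv2.boxPoints(r))
s=d["top"];a=s["frame"][160:290,180:420];b=d["scene"]["frame"][165:260,200:470]
a=cv2.resize(a,(798,432),interpolation=cv2.INTER_CUBIC)
cv2.imwrite("pics/cropt.png",a)
b=cv2.resize(b,None,fx=2.95,fy=2.95,interpolation=cv2.INTER_CUBIC);cv2.imwrite("pics/crops.png",b)
print("gear approx",tri(d["top"],(230,206),d["scene"],(405,206)))
E
```

```text
top ((0.502152681350708, -0.0662902444601059), (0.11554732918739319, 0.3338026702404022), 5.433272838592529) [[ 0.42883527  0.09439084]
 [ 0.46044186 -0.23791209]
 [ 0.5754701  -0.22697133]
 [ 0.54386353  0.1053316 ]]
scene ((0.5161068439483643, -0.06314118206501007), (0.11485452204942703, 0.3316895365715027), 5.554354667663574) [[ 0.44289708  0.09636652]
 [ 0.47500134 -0.23376566]
 [ 0.5893166  -0.22264889]
 [ 0.55721235  0.1074833 ]]
gear approx (array([0.59992996, 0.27495778, 0.02096821]), np.float64(0.0006017189563773076))
```

View pics/cropt.png

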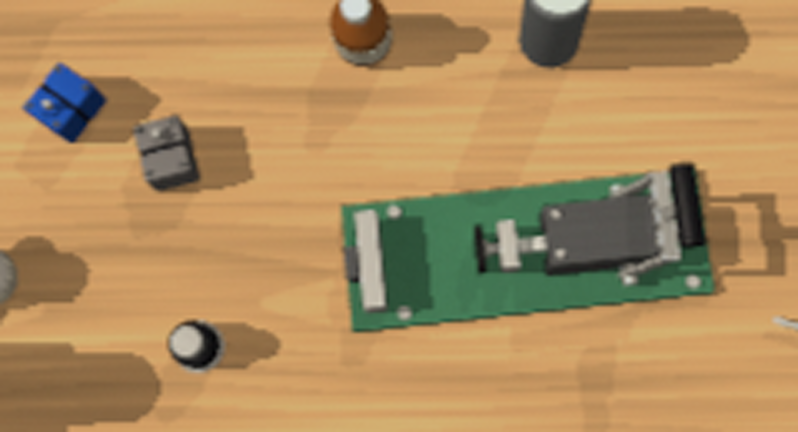

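The top crop shows the gearbox seam clearly, and the grip bar sits at crop (685,205). The two views disagree on the plate's x by 14 mm, well over the 2 mm calibration. I'll cross-check all three cameras before trusting either.

```bash
python3 - <<'E'
import pickle;from h import *
d=pickle.load(open("s0.pkl","rb"))
for n in d: print(n,"cam",ray(d[n],(0,0))[0].round(3))
c={}
for n in d:
    s=d[n];H,S,V=cv2.split(cv2.cvtColor(s["frame"],cv2.COLOR_BGR2HSV))
    m=((H>105)&(H<130)&(S>120)&(V>40)).astype(np.uint8)
    k,l,st,ce=cv2.connectedComponentsWithStats(m)
    o=np.argsort(-st[1:,4])[:5]+1
    print(n,[(st[i].tolist(),ce[i].round(1).tolist()) for i in o])
    print(n,"predict gear,blue",proj(s,[[.6,.275,.02],[.62,.36,.02]]).round(0).tolist())
E
```

```text
scene cam [ 1.156 -0.178  1.151]
top cam [ 0.314 -0.004  1.24 ]
wrist cam [0.165 0.658 0.373]
scene [([537, 0, 103, 211, 10148], [603.9, 120.5]), ([531, 0, 56, 57, 1560], [557.7, 25.3]), ([86, 34, 45, 50, 1097], [108.1, 57.8]), ([435, 200, 21, 25, 355], [444.8, 212.3]), ([576, 27, 1, 1, 1], [576.0, 27.0])]
scene predict gear,blue [[405.0, 206.0], [435.0, 204.0]]
top [([0, 151, 80, 99, 6195], [33.8, 197.7]), ([188, 180, 23, 22, 273], [199.4, 190.5]), ([74, 203, 1, 4, 4], [74.0, 204.5]), ([75, 196, 1, 3, 3], [75.0, 197.0]), ([76, 188, 1, 2, 2], [76.0, 188.5])]
top predict gear,blue [[230.0, 206.0], [203.0, 200.0]]
wrist [([488, 259, 152, 141, 8445], [591.7, 325.7]), ([488, 299, 2, 3, 4], [488.5, 299.8]), ([485, 301, 3, 2, 3], [486.0, 301.7]), ([486, 304, 2, 3, 3], [486.7, 305.0]), ([487, 297, 2, 1, 2], [487.5, 297.0])]
wrist predict gear,blue [[203.0, 430.0], [251.0, 426.0]]
```

View pics/wrist0.png

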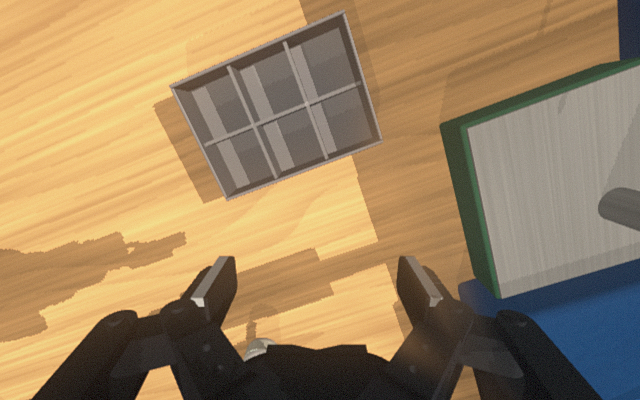

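The wrist view shows the tray and the bench near the start pose; the fingers are at (215,280) and (420,280). The work isn't in view, so I'll move above the gearbox.

Emit:
apply_moves(
  offset=[
    [-0.4,0.92,0],
    [-0.4,0.92,0],
    [-0.4,0.92,0],
    [-0.4,0.92,0],
    [-0.4,0.92,0],
    [-0.4,0.92,0],
    [-0.4,0.92,0],
    [-0.4,0.92,0],
    [-0.4,0.92,0],
    [-0.4,0.92,0],
    [0,0,0],
    [0,0,0],
  ],
  delta_rot=[
    [0,0,0],
    [0,0,0],
    [0,0,0],
    [0,0,0],
    [0,0,0],
    [0,0,0],
    [0,0,0],
    [0,0,0],
    [0,0,-0.058],
    [0,0,-0.058],
    [0,0,-0.058],
    [0,0,-0.058],
  ],
  grip=1,
)

```text
clock: 1.65
tool_pos: [0.6042, 0.2885, 0.2477]
orientation: [0.564, 0.826, -0.0, -0.0]
contact_force: [0.1, -0.1, -0.5]
width: 0.0855
```

```bash
python3 - <<'E'
from cell import *
import cv2,pickle
from scipy.spatial.transform import Rotation as R
o=observe();print(o["clock"],o["tool_pos"],o["orientation"],R.from_quat(o["orientation"]).as_matrix().round(3),o["joints"])
s=snapshot("wrist");pickle.dump((o,s),open("s1.pkl","wb"));cv2.imwrite("pics/w1.png",s["frame"])
E
```

```text
1.65 [0.60424518 0.28850528 0.24767923] [ 5.63758558e-01  8.25939505e-01 -3.70448336e-04 -2.91279223e-04] [[-0.364  0.931 -0.001]
 [ 0.931  0.364 -0.   ]
 [ 0.    -0.001 -1.   ]] [ 4.07325377e-01  1.04993323e-01  1.45450925e+00  9.57715274e-05
  1.58302770e+00 -1.53640717e+00]
```

View pics/w1.png

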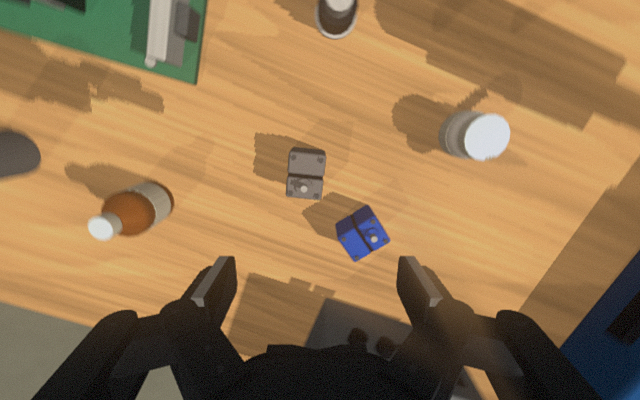

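The wrist view shows the gearbox at about (306,173), stub end towards the bottom at (303,188). The blue decoy is at (363,233) and a plate corner at about (197,83). Next I'll cast the gearbox top and the plate corner and compare them with the other views.

```bash
python3 - <<'E'
import pickle;from h import *
d=pickle.load(open("s0.pkl","rb"));o,w=pickle.load(open("s1.pkl","rb"))
print("cam",ray(w,(0,0))[0].round(3))
def blue(s,box):
    H,S,V=cv2.split(cv2.cvtColor(s["frame"],cv2.COLOR_BGR2HSV));m=((H>105)&(H<130)&(S>120)&(V>40)).astype(np.uint8)
    k=np.zeros_like(m);x,y,x2,y2=box;k[y:y2,x:x2]=1;return np.argwhere(m*k)[:,::-1].mean(0)
bt,bs,bw=blue(d["top"],(180,175,215,205)),blue(d["scene"],(430,195,460,228)),blue(w,(325,195,395,270))
print(bt,bs,bw,"ts",tri(d["top"],bt,d["scene"],bs),"tw",tri(d["top"],bt,w,bw),"sw",tri(d["scene"],bs,w,bw))
# plate +y/+x corner in wrist
print("corner",plane(w,[(197,83)],.012),"top",plane(d["top"],[(284,222),(180+343/3.325,160+205/3.325)],.012))
g=cv2.cvtColor(w["frame"],cv2.COLOR_BGR2HSV)
m=(g[...,1]<60).astype(np.uint8);k=np.zeros_like(m);k[138:208,278:338]=1
c=biggest(m*k);r=cv2.minAreaRect(c.astype(np.float32));print(r,cv2.contourArea(c))
P=plane(w,cv2.boxPoints(r),.05);print(P.round(4),P.mean(0))
cv2.imwrite("pics/w1c.png",cv2.resize(w["frame"][130:260,270:400],None,fx=4.5,fy=4.5,interpolation=cv2.INTER_CUBIC))
t=d["top"]["frame"];
E
```

```text
cam [0.531 0.259 0.373]
[199.3992674  190.46153846] [444.76056338 212.28732394] [362.91590909 239.24431818] ts (array([0.65199172, 0.37372869, 0.0200322 ]), np.float64(0.00047045104304862644)) tw (array([0.62337402, 0.34309018, 0.12268096]), np.float64(0.0018604695088572489)) sw (array([0.65634774, 0.37228297, 0.02985419]), np.float64(0.006569834511283744))
corner [[0.5496521  0.11306971 0.012     ]] top [[0.54808144 0.10523888 0.012     ]
 [0.54922157 0.10789044 0.012     ]]
((306.0762939453125, 163.45462036132812), (35.972686767578125, 21.76827049255371), 6.115503787994385) 702.0
[[0.6039 0.2503 0.05  ]
 [0.5792 0.2444 0.05  ]
 [0.5683 0.2842 0.05  ]
 [0.5928 0.2912 0.05  ]] [0.58602997 0.26751793 0.05      ]
```

View pics/w1c.png

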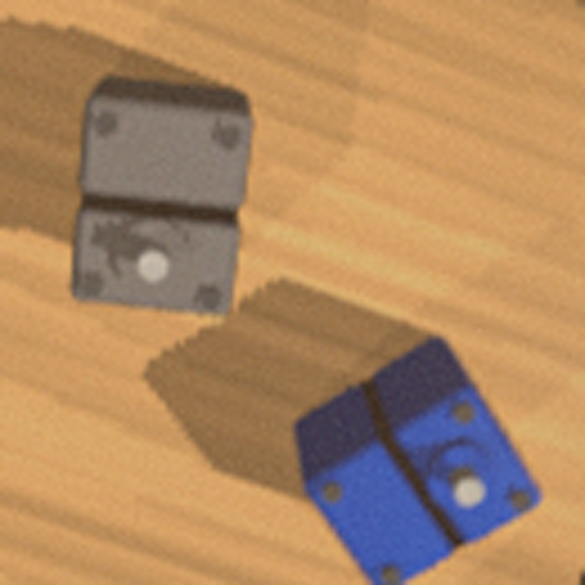

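The crop shows the gearbox top face clearly, with corners at crop (90,98), (250,113), (230,313) and (75,297). The blue decoy's position disagrees whenever the top view is used, so the top camera seems off.

```bash
python3 - <<'E'
import pickle;from h import *
d=pickle.load(open("s0.pkl","rb"));o,w=pickle.load(open("s1.pkl","rb"))
c=np.array([(90,98),(250,113),(230,313),(75,297)])/4.5+[270,130]
P=plane(w,c,.05);print(P.round(4),"c",P.mean(0).round(4))
L=[np.linalg.norm(P[i]-P[(i+1)%4]) for i in range(4)];print("sides",np.round(L,4))
y=P[[2,3]].mean(0)-P[[0,1]].mean(0);x=P[[0,3]].mean(0)-P[[1,2]].mean(0)
print("gear y yaw",np.degrees(np.arctan2(y[1],y[0])),"x",np.degrees(np.arctan2(x[1],x[0])))
print("stub top z.062",plane(w,[(270+152/4.5,130+266/4.5)],.062))
for n in("scene","top"):print(n,proj(d[n],P).round(1).tolist())
b=d["scene"]["frame"][190:225,385:460];cv2.imwrite("pics/x.png",cv2.resize(b,None,fx=8,fy=8))
for n,bx in(("scene",(385,190,425,222)),("top",(215,190,245,220))):
    g=cv2.cvtColor(d[n]["frame"],cv2.COLOR_BGR2HSV);m=(g[...,1]<50).astype(np.uint8);k=np.zeros_like(m);k[bx[1]:bx[3],bx[0]:bx[2]]=1
    q=biggest(m*k);print(n,cv2.boundingRect(q),cv2.contourArea(q),"extents")
    z=np.array([proj(d[n],np.r_[p[:2],h])[0] for p in P for h in(0,.05)]);print("pred extents",z.min(0),z.max(0))
E
```

```text
[[0.58   0.2455 0.05  ]
 [0.5687 0.2849 0.05  ]
 [0.6203 0.2999 0.05  ]
 [0.6313 0.2596 0.05  ]] c [0.6001 0.2725 0.05  ]
sides [0.0411 0.0538 0.0418 0.0532]
gear y yaw 15.7934061315544 x -74.3713318934206
stub top z.062 [[0.61257861 0.27514636 0.062     ]]
scene [[394.0, 197.6], [405.5, 190.7], [418.1, 204.4], [406.1, 211.5]]
top [[237.2, 210.0], [224.2, 213.8], [220.0, 197.5], [233.2, 193.9]]
scene (393, 193, 25, 27) 375.5 extents
pred extents [391.37346661 190.65866474] [418.05005129 220.3673311 ]
top (221, 196, 18, 21) 248.0 extents
pred extents [219.97917189 193.91279976] [240.37988864 217.07491628]
```

Emit:
apply_moves(
  offset=[
    [0,0,0],
    [-0.286,-0.165,0.5],
    [0,0,0.8],
    [0,0,0.8],
    [0,0,0.8],
    [0,0,0.8],
    [0,0,0.5],
    [0,0,0.27],
    [0,0,0],
  ],
  delta_rot=[
    [0,0,0.032],
    [0,0,0],
    [0,0,0],
    [0,0,0],
    [0,0,0],
    [0,0,0],
    [0,0,0],
    [0,0,0],
    [0,0,0],
  ],
)

```text
clock: 2.82
tool_pos: [0.5994, 0.2731, 0.0243]
orientation: [0.607, 0.795, -0.0, -0.0]
contact_force: [0.1, 0.5, 0.2]
width: 0.0853
```

Emit:
apply_moves(
  offset=[
    [0,0,0],
    [0,0,0],
    [0,0,0],
    [0,0,0],
    [0,0,0],
  ],
  delta_rot=[
    [0,0,0],
    [0,0,0],
    [0,0,0],
    [0,0,0],
    [0,0,0],
  ],
  grip=0.3,
  newtons=30,
)

```text
clock: 3.45
tool_pos: [0.6001, 0.2734, 0.0259]
orientation: [0.607, 0.795, 0.001, 0.0]
contact_force: [-0.5, -0.5, 6.9]
width: 0.0437
```

Emit:
apply_moves(
  offset=[
    [0,0,-0.5],
    [0,0,-1],
    [0,0,-1],
    [0,0,-1],
    [0,0,-1],
    [0,0,-1],
    [0,0,0],
    [0,0,0],
    [0,0,0],
    [0,0,0],
    [0,0,0],
  ],
  delta_rot=[
    [0,0,0],
    [0,0,0.055],
    [0,0,0.0557],
    [0,0,0.0557],
    [0,0,0.0557],
    [0,0,0.0557],
    [0,0,0.0557],
    [0,0,0.0557],
    [0,0,0.0557],
    [0,0,0.0557],
    [0,0,0.0557],
  ],
)

```text
clock: 4.82
tool_pos: [0.5995, 0.2731, 0.2998]
orientation: [0.999, 0.042, -0.0, 0.0]
contact_force: [0.9, -0.4, -1.3]
width: 0.0436
```

Emit:
apply_moves(
  offset=[
    [-0.28,0.91,0],
    [-0.28,0.91,0],
    [-0.28,0.91,0],
    [-0.28,0.91,0],
    [-0.28,0.91,0],
    [-0.28,0.91,0],
    [-0.28,0.91,0],
    [-0.28,0.91,0],
    [0,0,0],
    [0,0,0],
  ],
  delta_rot=[
    [0,0,0],
    [0,0,0],
    [0,0,0],
    [0,0,0],
    [0,0,0],
    [0,0,0],
    [0,0,0],
    [0,0,0],
    [0,0,0],
    [0,0,0],
  ],
)

```text
clock: 6.08
tool_pos: [0.521, -0.0993, 0.2998]
orientation: [0.999, 0.045, 0.0, -0.0]
contact_force: [1.0, 1.0, -1.3]
width: 0.0435
```

```bash
python3 - <<'E'
from cell import *
import cv2,pickle
from scipy.spatial.transform import Rotation as R
o=observe();print(o["clock"],o["tool_pos"],R.from_quat(o["orientation"]).as_matrix().round(3).tolist(),o["joints"].round(3),o["width"])
s=snapshot("wrist");pickle.dump((o,s),open("s2.pkl","wb"));cv2.imwrite("pics/w2.png",s["frame"])
E
```

```text
6.075 [ 0.52099889 -0.09933434  0.29984496] [[0.996, 0.09, 0.0], [0.09, -0.996, 0.0], [0.0, -0.0, -1.0]] [-0.237 -0.21   1.673  0.     1.678 -0.327] 0.04347787257852134
```

View pics/w2.png

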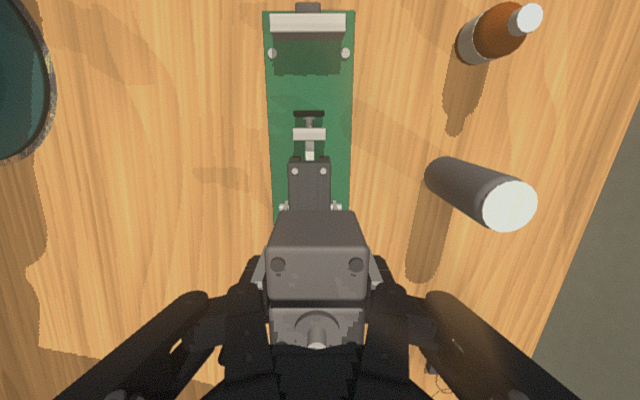

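The wrist view shows the clamp nearly upright in the image: plate corners at (262,11) and (355,11), fixed jaw at v≈13–32, pad (dark) at v≈114, jaw head at v≈133. The gearbox is held straight, with its stub at (316,330).

```bash
python3 - <<'E'
import pickle;from h import *
o,s=pickle.load(open("s2.pkl","rb"))
H,S,V=cv2.split(cv2.cvtColor(s["frame"],cv2.COLOR_BGR2HSV));m=((H>55)&(H<90)&(S>80)).astype(np.uint8);m[:, :230]=0;m[:,380:]=0
L=[];R=[]
for v in range(20,205,2):
    u=np.flatnonzero(m[v]);
    if len(u)>15:L.append((u[0]-.5,v));R.append((u[-1]+.5,v))
out=[]
for n,e in(("L",L),("R",R)):
    e=np.array(e);P=plane(s,e,.012)[:,:2]
    vx,vy,x0,y0=cv2.fitLine(P.astype(np.float32),cv2.DIST_HUBER,0,.001,.001).ravel()
    if vy<0:vx,vy=-vx,-vy
    print(n,"yaw",np.degrees(np.arctan2(vy,vx))-90,"x at y=0:",x0-y0*vx/vy,"resid",np.abs((P-[x0,y0])@[-vy,vx]).mean());out.append((vx,vy,x0-y0*vx/vy))
for x in(280,300,330,340):
    u=np.flatnonzero(m[:60,x]);print(x,u[:3],plane(s,[(x,u[0]-.5)],.012)[0].round(4))
print("corners",plane(s,[(262,10),(355,10)],.012))
g=s["frame"][:,:,1].astype(int)
print("wall col 308",g[0:45,300].tolist())
print("col 320 pad",g[100:165,300].tolist())
cv2.imwrite("pics/w2c.png",cv2.resize(s["frame"][0:220,235:385],None,fx=3.6,fy=2.7,interpolation=cv2.INTER_CUBIC))
E
```

```text
L yaw 5.483032 x at y=0: 0.44333696 resid 0.0009007741579726896
R yaw 12.649574 x at y=0: 0.5465989 resid 0.00345178892790967
280 [11] [0.4565 0.0988 0.012 ]
300 [41] [0.4842 0.0675 0.012 ]Traceback (most recent call last):
  File "<stdin>", line 15, in <module>
IndexError: index 0 is out of bounds for axis 0 with size 0
```

```bash
python3 - <<'E'
import pickle;from h import *
o,s=pickle.load(open("s2.pkl","rb"))
F=s["frame"].astype(int);print(s["frame"][90,[266,275,285,335,345,350,353,356,360]].tolist())
m=((F[...,1]>F[...,2]*1.25)).astype(np.uint8);m[:, :240]=0;m[:,375:]=0
for nm in("L","R"):
    e=[]
    for v in range(14,200,2):
        u=np.flatnonzero(m[v])
        if len(u)>8:
            e.append((u[0]-.5,v) if nm=="L" else (u[-1]+.5,v))
    P=plane(s,np.array(e),.012)[:,:2]
    vx,vy,x0,y0=cv2.fitLine(P.astype(np.float32),cv2.DIST_HUBER,0,.001,.001).ravel()
    print(nm,"yaw",np.degrees(np.arctan2(vy,vx))%180-90,"x at y=0",x0-y0*vx/vy,"res",np.abs((P-[x0,y0])@[-vy,vx]).max())
for x in(265,268,280,300,325,340,348,352):
    u=np.flatnonzero(m[:60,x])
    if len(u):print(x,u[0],plane(s,[(x,u[0]-.5)],.012)[0].round(4))
print("corners",plane(s,[(262,10),(355,10)],.012))
g=F.sum(2)
print("wall",g[5:45,300].tolist());print("pad",g[104:165,300].tolist())
cv2.imwrite("pics/w2c.png",cv2.resize(s["frame"][0:220,235:385],None,fx=3.6,fy=2.7,interpolation=cv2.INTER_CUBIC))
E
```

```text
[[81, 119, 109], [93, 130, 88], [93, 131, 88], [90, 130, 90], [93, 135, 102], [96, 138, 105], [104, 164, 215], [101, 161, 207], [107, 166, 212]]
L yaw 5.4197845 x at y=0 0.44260058 res 0.0007715630260701237
R yaw 5.503166 x at y=0 0.560207 res 0.00190108134639729
265 11 [0.4374 0.0971 0.012 ]
268 11 [0.4413 0.0975 0.012 ]
280 11 [0.4565 0.0988 0.012 ]
300 41 [0.4842 0.0675 0.012 ]
325 11 [0.5135 0.104  0.012 ]
340 11 [0.5325 0.1057 0.012 ]
348 11 [0.5426 0.1066 0.012 ]
352 11 [0.5477 0.1071 0.012 ]
corners [[0.43362866 0.09732705 0.012     ]
 [0.55143351 0.10795216 0.012     ]]
wall [307, 313, 314, 297, 315, 300, 269, 275, 459, 604, 609, 582, 580, 593, 581, 589, 595, 593, 574, 563, 557, 564, 576, 574, 584, 557, 437, 294, 234, 246, 240, 237, 236, 240, 243, 238, 237, 225, 235, 218]
pad [290, 293, 297, 292, 292, 276, 224, 158, 159, 154, 170, 150, 156, 183, 222, 217, 224, 222, 219, 224, 210, 201, 208, 311, 501, 595, 586, 590, 575, 556, 549, 547, 552, 556, 553, 515, 343, 224, 219, 226, 223, 220, 216, 230, 234, 212, 210, 207, 219, 208, 225, 210, 189, 160, 170, 163, 175, 208, 226, 282, 290]
```

View pics/w2c.png

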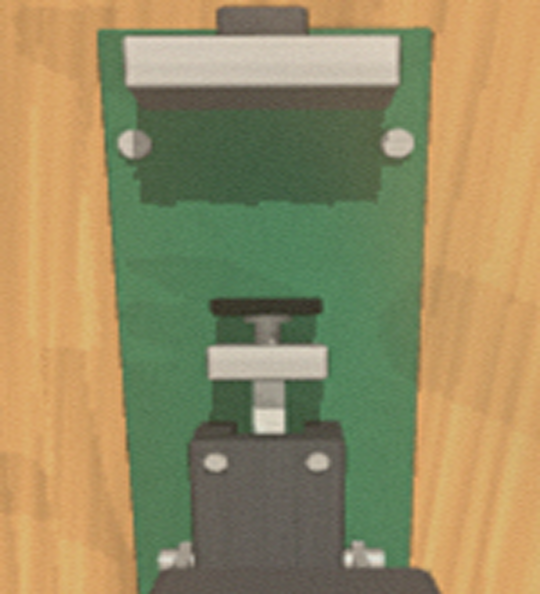

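```bash
python3 - <<'E'
import pickle;from h import *
o,s=pickle.load(open("s2.pkl","rb"))
print("face top",plane(s,[(269.5,31.3),(307.5,31.3),(345.8,31.3)],.052).round(4).tolist(),"bottom",plane(s,[(307.5,40.5)],.012).round(4))
print("pad top front",plane(s,[(293,110.3),(309,110.3),(324.5,110.3)],.052).round(4).tolist())
print("pump bolts",plane(s,[(235+158/3.6,560/2.7),(235+385/3.6,560/2.7)],.03))
B=np.array([.4985,.040]);a=np.radians(5.45);x=np.array([np.cos(a),np.sin(a)]);y=np.array([-np.sin(a),np.cos(a)])
t=B-.010*y;dl=t-o["tool_pos"][:2];tx=np.array([.996,.09]);ty=np.array([.09,-.996]);print("target",t,"tool d/.05",dl@tx/.05,dl@ty/.05,(o["tool_pos"][2]-.0375)/.05)
E
```

```text
face top [[0.4508, 0.0651, 0.052], [0.4952, 0.0691, 0.052], [0.5399, 0.0732, 0.052]] bottom [[0.494  0.0684 0.012 ]]
pad top front [[0.4839, -0.02, 0.052], [0.5042, -0.0182, 0.052], [0.5238, -0.0164, 0.052]]
pump bolts [[ 0.4699763  -0.15933117  0.03      ]
 [ 0.56396855 -0.15080038  0.03      ]]
target [0.49944977 0.03004521] tool d/.05 -0.1963752027408482 -2.6160289381473105 5.246899151785383
```

Emit:
apply_moves(
  offset=[
    [-0.207,-0.84,0],
    [0,-0.86,0],
    [0,-0.86,0.2],
    [0,0,0.9],
    [0,0,0.9],
    [0,0,0.9],
    [0,0,0.9],
    [0,0,0.7],
    [0,0,0.4],
    [0,0,0.2],
    [0,0,0.1],
    [0,0,0],
  ],
  delta_rot=[
    [0,0,-0.0016],
    [0,0,0],
    [0,0,0],
    [0,0,0],
    [0,0,0],
    [0,0,0],
    [0,0,0],
    [0,0,0],
    [0,0,0],
    [0,0,0],
    [0,0,0],
    [0,0,0],
  ],
)

```text
clock: 7.62
tool_pos: [0.499, 0.0272, 0.0402]
orientation: [0.999, 0.048, 0.0, 0.0]
contact_force: [0.5, -0.2, -1.2]
width: 0.0438
```

```bash
python3 - <<'E'
from cell import *
import cv2,pickle,numpy as np
o=observe();print(o["clock"],o["tool_pos"],o["contact_force"])
s=snapshot("scene");t=snapshot("wrist");pickle.dump((o,s,t),open("s3.pkl","wb"))
a=cv2.resize(s["frame"][150:270,200:360],(600,450),interpolation=cv2.INTER_CUBIC);cv2.imwrite("pics/s3.png",a)
E
```

```text
7.625 [0.49895261 0.02724925 0.0402216 ] [ 0.47095955 -0.18753112 -1.16881351]
```

View pics/s3.png

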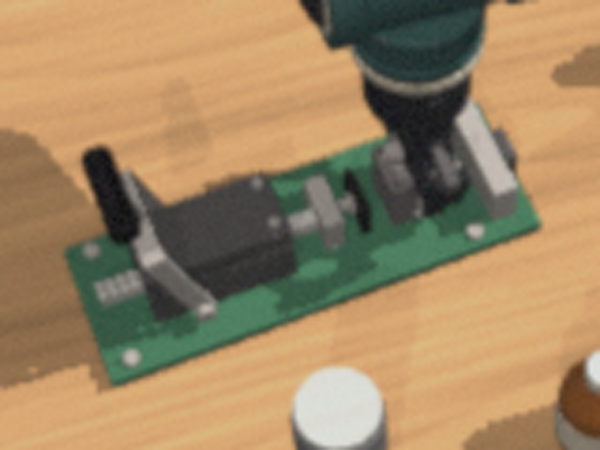

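The scene crop shows the gearbox between pad and fixed jaw, clear of both. I'll lower the last bit and release.

Emit:
apply_moves(
  offset=[
    [0,0,0.025],
    [0,0,0.02],
    [0,0,0],
  ],
  delta_rot=[
    [0,0,0],
    [0,0,0],
    [0,0,0],
  ],
)

```text
clock: 8.1
tool_pos: [0.4989, 0.027, 0.0379]
orientation: [0.999, 0.048, 0.0, -0.0]
contact_force: [-0.3, 0.2, 3.0]
width: 0.0434
```

Emit:
apply_moves(
  offset=[
    [0,0,0],
    [0,0,0],
    [0,0,0],
    [0,0,0],
  ],
  delta_rot=[
    [0,0,0],
    [0,0,0],
    [0,0,0],
    [0,0,0],
  ],
  grip=0.75,
)

```text
clock: 8.6
tool_pos: [0.4987, 0.027, 0.0375]
orientation: [0.999, 0.048, 0.0, 0.0]
contact_force: [0.3, -0.1, -0.5]
width: 0.0642
```

Emit:
apply_moves(
  offset=[
    [0,0,-0.3],
    [0,0,-0.8],
    [0,0,-1],
    [0,0,-1],
    [0,0,-1],
    [0,0,-1],
    [0,0,-0.5],
    [0,0,0],
  ],
  delta_rot=[
    [0,0,0],
    [0,0,0],
    [0,0,0],
    [0,0,0],
    [0,0,0],
    [0,0,0],
    [0,0,0],
    [0,0,0],
  ],
)

```text
clock: 9.6
tool_pos: [0.4989, 0.027, 0.3205]
orientation: [0.999, 0.048, 0.002, 0.0]
contact_force: [-1.2, -0.2, -0.9]
width: 0.0638
```

```bash
python3 - <<'E'
from cell import *
import cv2,pickle,numpy as np
o=observe();print(o["clock"],o["tool_pos"],o["contact_force"],o["joints"])
s=snapshot("scene");t=snapshot("wrist");p=snapshot("top");pickle.dump((o,s,t,p),open("s4.pkl","wb"))
cv2.imwrite("pics/w4.png",t["frame"])
E
```

```text
9.6 [0.49889871 0.0270236  0.32054103] [-1.20748419 -0.195111   -0.87170588] [ 3.06255774e-03 -2.81222901e-01  1.69916253e+00 -1.64423220e-05
  1.71962489e+00 -9.26626545e-02]
```

View pics/w4.png

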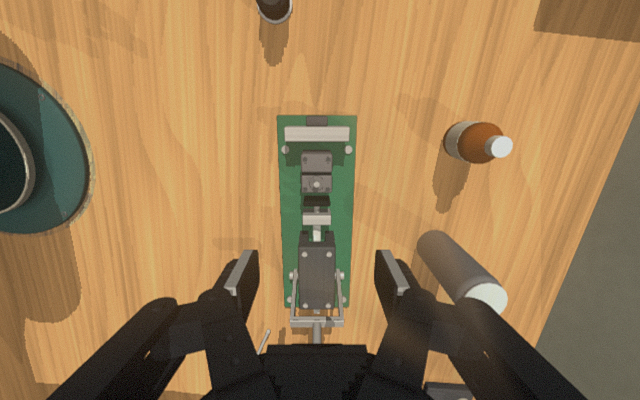

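The wrist view shows the gearbox at (316,172), straight between the fixed jaw (v≈134) and the pad (v≈203). Next, check the predicted grip bar position against the images.

```bash
python3 - <<'E'
import pickle;from h import *
o,s,w,p=pickle.load(open("s4.pkl","rb"));d=pickle.load(open("s0.pkl","rb"))
a=np.radians(5.45);X=np.array([np.cos(a),np.sin(a),0]);Y=np.array([-np.sin(a),np.cos(a),0])
O=np.r_[np.array([.4952,.069])-.105*Y[:2],0]
def C(x,y,z):return O+x*X+y*Y+[0,0,z]
print("origin",O)
c=np.array([(278,115.5),(357,115.5)]);print("front corners now",plane(w,c,.012).round(4),"pred",C(-.06,.14,0).round(4),C(.06,.14,0).round(4))
yb,zb=-.12-.13*np.sin(.3),.03+.13*np.cos(.3)
b=C(0,yb,zb);print("bar",b)
for n,q in(("scene",s),("top",d["top"])):
    print(n,proj(q,[C(-.035,yb,zb),b,C(.035,yb,zb)]).round(1).tolist())
    V=q["frame"].max(2);c0=proj(q,b)[0].astype(int);m=(V<55).astype(np.uint8);k=np.zeros_like(m);k[c0[1]-25:c0[1]+25,c0[0]-20:c0[0]+20]=1
    r=cv2.minAreaRect(biggest(m*k));print(n,"dark blob",r);n=="scene" and globals().update(us=r[0]);n=="top" and globals().update(ut=r[0])
print("tri",tri(s,us,d["top"],ut), "scene@z",plane(s,[us],zb),"top@z",plane(d["top"],[ut],zb))
# gear top in wrist
g=proj(w,[C(-.022,.063-.028,.062),C(.022,.063+.028,.062)]);print("gear expected",g)
E
```

```text
origin [ 0.50517259 -0.03552534  0.        ]
front corners now [[0.4353 0.0969 0.012 ]
 [0.5514 0.1081 0.012 ]] pred [0.4321 0.0981 0.    ] [0.5516 0.1095 0.    ]
bar [ 0.52021863 -0.19322684  0.15419374]
scene [[224.2, 190.7], [228.5, 201.5], [232.9, 212.7]]
scene dark blob ((229.50001525878906, 201.99998474121094), (25.627145767211914, 7.599392414093018), 70.55996704101562)
top [[388.8, 233.3], [387.0, 220.9], [385.1, 208.7]]
top dark blob ((386.25994873046875, 221.81996154785156), (24.607318878173828, 7.353911399841309), 81.8698959350586)
tri (array([ 0.51877032, -0.19161927,  0.14886274]), np.float64(0.0009230434690611752)) scene@z [[ 0.52228617 -0.1910993   0.15419374]] top@z [[ 0.51769482 -0.19115942  0.15419374]]
gear expected [[301.08627244 192.13823445]
 [332.79524569 152.41308595]]
```

Emit:
apply_moves(
  offset=[
    [0,0,0],
    [0,0,0],
    [0,0,0],
    [0,0,0],
    [0,0,0],
    [0,0,0],
    [0,0,0],
    [0,0,0],
    [0,0,0],
    [0.5,0.1,0],
    [0.8,0.1,0],
    [0.8,0.05,0],
  ],
  delta_rot=[
    [0,0,0.0556],
    [0,0,0.0556],
    [0,0,0.0556],
    [0,0,0.0556],
    [0,0,0.0556],
    [0,0,0.0556],
    [0,0,0.0556],
    [0,0,0.0556],
    [0,0,0.0556],
    [0,0,0],
    [0,0,0],
    [0,0,0],
  ],
  grip=0.65,
)

```text
clock: 11.25
tool_pos: [0.4957, -0.0796, 0.3164]
orientation: [0.74, -0.673, -0.001, 0.0]
contact_force: [0.7, 0.4, -0.4]
width: 0.0556
```

Emit:
apply_moves(
  offset=[
    [0.8,0.05,0],
    [0.8,0.05,0],
    [0.69,0.04,0],
    [0,0,0.7],
    [0,0,0],
  ],
  delta_rot=[
    [0,0,0],
    [0,0,0],
    [0,0,0],
    [0,0,0],
    [0,0,0],
  ],
)

```text
clock: 11.88
tool_pos: [0.499, -0.1932, 0.2793]
orientation: [0.739, -0.673, -0.003, 0.001]
contact_force: [-0.4, 0.1, 0.1]
width: 0.0558
```

```bash
python3 - <<'E'
from cell import *
import cv2,pickle,numpy as np
from scipy.spatial.transform import Rotation as R
o=observe();print(o["clock"],o["tool_pos"],R.from_quat(o["orientation"]).as_matrix().round(3).tolist())
t=snapshot("wrist");pickle.dump((o,t),open("s5.pkl","wb"))
cv2.imwrite("pics/w5.png",t["frame"])
E
```

```text
11.875 [ 0.4990127  -0.19320489  0.27928572] [[0.094, -0.996, -0.005], [-0.996, -0.094, 0.002], [-0.003, 0.005, -1.0]]
```

View pics/w5.png

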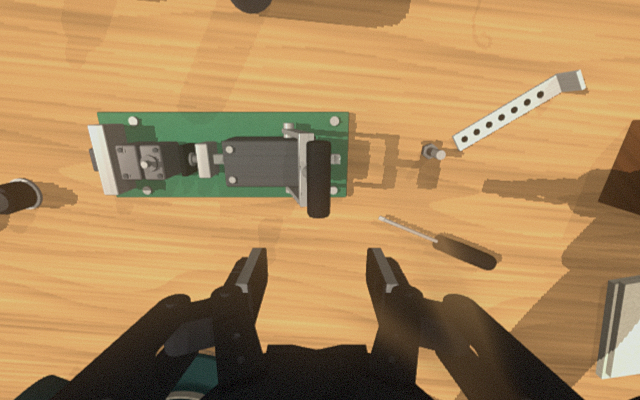

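The wrist view shows the bar at (318,180), spanning u 307–330 and v 142–217. The pad is at (193,159), the jaw head at (204,160) and the gearbox at (142,163). Next, a numeric check of the bar position.

```bash
python3 - <<'E'
import pickle;from h import *
o,w=pickle.load(open("s5.pkl","rb"))
print(plane(w,[(318.5,180),(318.5,142),(318.5,217)],.158).round(4))
print(proj(w,o["tool_pos"]+np.array([0,0,-.017])))
E
```

```text
[[ 0.5207 -0.1939  0.158 ]
 [ 0.5542 -0.1906  0.158 ]
 [ 0.485  -0.1973  0.158 ]]
[[314.49879879 258.81963979]]
```

Emit:
apply_moves(
  offset=[
    [0,-0.04,0.8],
    [0,0,0.8],
    [0,0,0.6],
    [0,0,0.35],
    [0,0,0],
  ],
  delta_rot=[
    [0,0,0],
    [0,0,0],
    [0,0,0],
    [0,0,0],
    [0,0,0],
  ],
)

```text
clock: 12.55
tool_pos: [0.502, -0.1929, 0.1551]
orientation: [0.74, -0.673, -0.0, 0.0]
contact_force: [-0.3, 0.2, 0.5]
width: 0.0553
```

Emit:
apply_moves(
  offset=[
    [0,0,0],
    [0,0,0],
    [0,0,0],
    [0,0,0],
    [0,0,0],
    [0,0,0],
  ],
  delta_rot=[
    [0,0,0],
    [0,0,0],
    [0,0,0],
    [0,0,0],
    [0,0,0],
    [0,0,0],
  ],
  grip=0.1,
  newtons=30,
)

```text
clock: 13.3
tool_pos: [0.5025, -0.1937, 0.1564]
orientation: [0.74, -0.673, 0.001, -0.0]
contact_force: [0.9, -3.6, 6.4]
width: 0.0212
```

```bash
python3 - <<'E'
from cell import *
import cv2,pickle,numpy as np
o=observe();print(o["clock"],o["tool_pos"],o["width"],o["contact_force"])
t=snapshot("wrist");pickle.dump((o,t),open("s6.pkl","wb"))
cv2.imwrite("pics/w6.png",t["frame"])
E
```

```text
13.3 [ 0.5025006  -0.19367966  0.15637826] 0.02124679971607785 [ 0.88508002 -3.63334182  6.37383122]
```

View pics/w6.png

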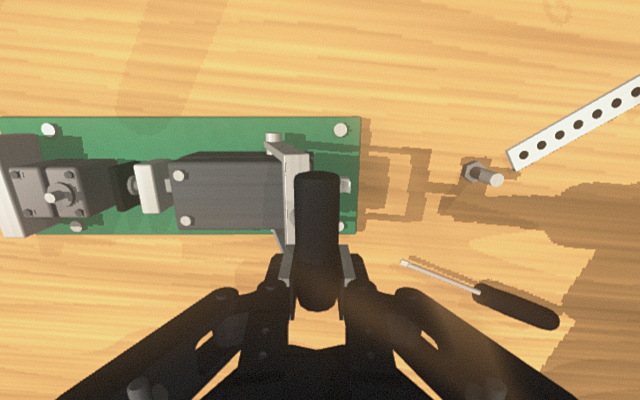

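The last view shows the bar held between the fingers beside the stem, with the jaw head at (152,190), pad at (120,185) and gearbox at (60,195). I've used 12 pictures, so from here I rely on numeric profiles. First I'll set up a profile measurement, then make stroke 1.

```bash
cat > meas.py <<'E'
from h import *
from cell import *
import sys,pickle
a=np.radians(5.45);X=np.array([np.cos(a),np.sin(a),0]);Y=np.array([-np.sin(a),np.cos(a),0]);O=np.array([.50517,-.03553,0])
B0=np.array([.5025,-.1937,.1564])
def prof(s,x,z,ys):
    uv=proj(s,np.array([O+x*X+y*Y+[0,0,z] for y in ys])).astype(np.float32)
    return cv2.remap(s["frame"].max(2),uv[:,0][None],uv[:,1][None],cv2.INTER_LINEAR)[0].astype(int)
if __name__=="__main__":
    o=observe();s=snapshot("wrist");pickle.dump((o,s),open(f"m_{o['clock']:.2f}.pkl","wb"))
    dy=(o["tool_pos"]-B0)@Y;th=.3+np.arcsin(dy/.13-.29552)
    print("t",o["clock"],"dy",dy.round(4),"dz",(o["tool_pos"]-B0)[2].round(4),"theta",th.round(3),"F",(o["contact_force"]@X).round(1),(o["contact_force"]@Y).round(1),o["contact_force"][2].round(1),"w",o["width"].round(4))
    ys=np.arange(-.045,.115,.001)
    p=np.mean([prof(s,x,.052,ys) for x in(-.012,-.008,.008,.012)],0).astype(int)
    for i in range(0,160,20):print(round(ys[i]*1e3),p[i:i+20].tolist())
E
python3 meas.py
```

```text
Traceback (most recent call last):
  File "meas.py", line 12, in <module>
    print("t",o["clock"],"dy",dy.round(4),"dz",(o["tool_pos"]-B0)[2].round(4),"theta",th.round(3),"F",(o["contact_force"]@X).round(1),(o["contact_force"]@Y).round(1),o["contact_force"][2].round(1),"w",o["width"].round(4))
                                                                                                                                                                                                         ^^^^^^^^^^^^^^^^
AttributeError: 'float' object has no attribute 'round'
```

Emit:
apply_moves(
  offset=[
    [0,0,0],
    [-0.25,0,-0.064],
    [-0.256,0,-0.04],
    [-0.26,0,-0.012],
    [-0.26,0,0.012],
    [-0.256,0,0.04],
    [-0.13,0,0.03],
    [0,0,0],
  ],
  delta_rot=[
    [0,0,0],
    [0,0,0],
    [0,0,0],
    [0,0,0],
    [0,0,0],
    [0,0,0],
    [0,0,0],
    [0,0,0],
  ],
)

```text
clock: 14.4
tool_pos: [0.4958, -0.1229, 0.1578]
orientation: [0.74, -0.673, 0.001, -0.0]
contact_force: [0.5, -3.5, 6.5]
width: 0.0211
```

```bash
python3 meas.py
```

```text
Traceback (most recent call last):
  File "meas.py", line 12, in <module>
    print("t",o["clock"],"dy",dy.round(4),"dz",(o["tool_pos"]-B0)[2].round(4),"theta",th.round(3),"F",(o["contact_force"]@X).round(1),(o["contact_force"]@Y).round(1),o["contact_force"][2].round(1),"w",o["width"].round(4))
                                                                                                                                                                                                         ^^^^^^^^^^^^^^^^
AttributeError: 'float' object has no attribute 'round'
```

```bash
sed -i 's/o\["width"\].round(4)/round(float(o["width"]),4)/; s/\(if __name__.*\)/\1\n    import glob/' meas.py; python3 meas.py; python3 - <<'E'
import pickle,glob
from meas import *
o,s=pickle.load(open("s6.pkl","rb"));ys=np.arange(-.045,.115,.001)
p=np.mean([prof(s,x,.052,ys) for x in(-.012,-.008,.008,.012)],0).astype(int)
print("before")
for i in range(0,160,20):print(round(ys[i]*1e3),p[i:i+20].tolist())
E
```

```text
t 14.45 dy 0.071 dz 0.0014 theta 0.553 F -0.3 -2.6 6.6 w 0.0207
-45 [113, 114, 111, 115, 135, 136, 136, 128, 122, 120, 126, 131, 131, 134, 140, 143, 142, 148, 151, 151]
-25 [151, 148, 142, 143, 131, 127, 128, 128, 128, 129, 128, 128, 128, 125, 123, 121, 119, 119, 119, 107]
-5 [95, 95, 97, 95, 113, 158, 210, 226, 225, 225, 225, 225, 226, 226, 229, 233, 235, 237, 241, 225]
15 [126, 87, 93, 95, 90, 83, 87, 88, 82, 73, 59, 58, 56, 57, 60, 62, 61, 62, 60, 61]
35 [62, 63, 73, 77, 77, 77, 78, 87, 100, 113, 126, 142, 135, 137, 140, 132, 126, 128, 130, 140]
55 [149, 155, 157, 156, 155, 155, 158, 154, 153, 174, 187, 187, 189, 185, 155, 121, 112, 105, 88, 108]
75 [128, 149, 164, 169, 169, 169, 170, 170, 172, 172, 173, 173, 173, 174, 176, 163, 170, 157, 158, 164]
95 [164, 165, 167, 172, 168, 128, 107, 108, 120, 152, 197, 238, 242, 240, 240, 239, 238, 239, 240, 241]
before
-45 [147, 153, 156, 153, 152, 148, 143, 128, 119, 115, 114, 117, 116, 119, 118, 102, 95, 94, 93, 94]
-25 [96, 97, 94, 115, 155, 205, 227, 227, 227, 228, 228, 229, 229, 233, 234, 236, 237, 241, 219, 127]
-5 [81, 78, 75, 78, 81, 79, 65, 53, 54, 53, 54, 53, 53, 54, 58, 62, 65, 63, 63, 63]
15 [65, 70, 72, 72, 73, 72, 73, 72, 71, 72, 72, 72, 71, 71, 72, 73, 70, 71, 73, 72]
35 [71, 71, 72, 74, 72, 82, 94, 104, 121, 136, 136, 128, 136, 140, 136, 126, 119, 127, 134, 141]
55 [153, 168, 170, 167, 166, 162, 158, 156, 152, 150, 152, 158, 167, 138, 119, 116, 122, 135, 148, 160]
75 [170, 170, 170, 169, 170, 172, 172, 173, 172, 172, 173, 171, 163, 170, 174, 157, 149, 152, 159, 161]
95 [162, 163, 165, 138, 106, 100, 101, 108, 128, 160, 205, 237, 208, 176, 119, 118, 118, 119, 119, 90]
```

Stroke 1 moved the jaw from about −6 to +15 mm; the target is about +34. Returning the lever now.

Emit:
apply_moves(
  offset=[
    [0.13,0,-0.03],
    [0.256,0,-0.04],
    [0.26,0,-0.012],
    [0.26,0,0.012],
    [0.256,0,0.04],
    [0.25,0,0.064],
    [0,0,0],
  ],
  delta_rot=[
    [0,0,0],
    [0,0,0],
    [0,0,0],
    [0,0,0],
    [0,0,0],
    [0,0,0],
    [0,0,0],
  ],
)

```text
clock: 15.38
tool_pos: [0.5025, -0.194, 0.1563]
orientation: [0.739, -0.673, 0.001, -0.0]
contact_force: [0.1, -4.2, 7.2]
width: 0.021
```

```bash
python3 meas.py
```

```text
t 15.375 dy -0.0003 dz -0.0001 theta -0.003 F -0.3 -4.1 7.2 w 0.021
-45 [145, 154, 155, 152, 149, 146, 142, 128, 116, 115, 122, 137, 140, 138, 139, 140, 140, 139, 140, 140]
-25 [126, 124, 125, 123, 119, 119, 119, 118, 118, 115, 114, 116, 119, 118, 102, 95, 91, 94, 91, 96]
-5 [95, 95, 93, 106, 136, 181, 226, 229, 229, 230, 229, 230, 230, 231, 234, 235, 237, 240, 237, 164]
15 [86, 73, 72, 79, 79, 77, 61, 53, 54, 54, 56, 53, 55, 56, 58, 56, 61, 58, 59, 58]
35 [57, 69, 72, 73, 72, 74, 75, 74, 74, 78, 89, 101, 109, 121, 136, 135, 128, 139, 136, 124]
55 [122, 123, 128, 139, 147, 152, 154, 155, 154, 154, 155, 155, 152, 151, 150, 152, 157, 145, 123, 117]
75 [119, 131, 143, 154, 166, 173, 170, 169, 169, 170, 169, 171, 170, 169, 171, 172, 171, 173, 161, 169]
95 [154, 148, 155, 162, 160, 162, 161, 148, 133, 158, 206, 236, 196, 163, 118, 118, 117, 118, 119, 78]
```

Emit:
apply_moves(
  offset=[
    [-0.25,0,-0.064],
    [-0.256,0,-0.04],
    [-0.26,0,-0.012],
    [-0.26,0,0.012],
    [0,0,0],
  ],
  delta_rot=[
    [0,0,0],
    [0,0,0],
    [0,0,0],
    [0,0,0],
    [0,0,0],
  ],
)

```text
clock: 16.05
tool_pos: [0.4976, -0.142, 0.1613]
orientation: [0.74, -0.673, 0.001, -0.0]
contact_force: [0.3, -4.8, 6.7]
width: 0.0209
```

```bash
python3 meas.py
```

```text
t 16.05 dy 0.0519 dz 0.0049 theta 0.404 F -0.2 -4.8 6.7 w 0.0209
-45 [129, 114, 115, 114, 111, 118, 131, 129, 123, 122, 136, 137, 137, 140, 142, 144, 141, 138, 135, 142]
-25 [143, 143, 143, 142, 142, 141, 144, 145, 142, 142, 142, 143, 142, 141, 134, 128, 128, 128, 128, 126]
-5 [122, 120, 121, 118, 118, 119, 120, 104, 95, 93, 96, 97, 99, 98, 128, 173, 220, 227, 226, 226]
15 [227, 227, 227, 229, 233, 235, 237, 239, 241, 198, 113, 86, 85, 79, 79, 84, 82, 80, 65, 57]
35 [58, 56, 56, 58, 60, 59, 60, 61, 61, 61, 61, 67, 75, 75, 76, 76, 77, 78, 90, 103]
55 [116, 138, 149, 140, 140, 140, 136, 132, 127, 137, 144, 152, 162, 164, 166, 165, 163, 163, 158, 156]
75 [154, 163, 186, 191, 182, 147, 124, 120, 119, 124, 124, 133, 152, 170, 170, 171, 172, 172, 172, 173]
95 [174, 174, 176, 176, 166, 164, 177, 168, 156, 159, 165, 167, 167, 168, 168, 185, 231, 241, 240, 240]
```

The jaw is at about 24.7 mm and still unloaded. I'll return now, so the last stroke has plenty of range left.

Emit:
apply_moves(
  offset=[
    [0.26,0,-0.012],
    [0.26,0,0.012],
    [0.256,0,0.04],
    [0.25,0,0.064],
    [0,0,0],
  ],
  delta_rot=[
    [0,0,0],
    [0,0,0],
    [0,0,0],
    [0,0,0],
    [0,0,0],
  ],
)

```text
clock: 16.73
tool_pos: [0.5025, -0.1941, 0.1562]
orientation: [0.739, -0.673, 0.001, -0.0]
contact_force: [1.1, -5.4, 7.9]
width: 0.0211
```

```bash
python3 meas.py | sed -n '1p;4,7p'
```

```text
t 16.725 dy -0.0004 dz -0.0002 theta -0.003 F 0.6 -5.5 7.9 w 0.0211
-5 [118, 114, 102, 95, 94, 91, 92, 93, 95, 95, 94, 93, 116, 152, 200, 229, 229, 228, 230, 230]
15 [230, 230, 232, 235, 236, 238, 242, 227, 131, 73, 71, 73, 76, 76, 64, 54, 53, 55, 54, 53]
35 [55, 54, 55, 57, 59, 57, 58, 55, 57, 59, 70, 71, 73, 73, 74, 73, 72, 72, 72, 78]
55 [89, 98, 110, 129, 146, 145, 133, 138, 138, 132, 124, 120, 135, 141, 143, 151, 157, 160, 161, 160]
```

Emit:
apply_moves(
  offset=[
    [-0.25,0,-0.064],
    [-0.256,0,-0.04],
    [0,0,0],
  ],
  delta_rot=[
    [0,0,0],
    [0,0,0],
    [0,0,0],
  ],
)

```text
clock: 17.15
tool_pos: [0.5001, -0.1684, 0.1615]
orientation: [0.74, -0.673, 0.001, -0.0]
contact_force: [1.7, -7.6, 6.8]
width: 0.0212
```

```bash
python3 meas.py | sed -n '1p;4,9p'
```

```text
t 17.15 dy 0.0254 dz 0.0051 theta 0.2 F 1.0 -7.7 6.8 w 0.0212
-5 [127, 127, 123, 119, 121, 119, 112, 107, 109, 109, 111, 108, 102, 96, 93, 94, 94, 96, 96, 95]
15 [101, 131, 172, 221, 230, 229, 229, 230, 230, 231, 231, 234, 236, 237, 241, 244, 189, 93, 57, 54]
35 [56, 56, 56, 55, 58, 58, 62, 60, 60, 60, 60, 60, 65, 74, 76, 75, 77, 76, 75, 81]
55 [89, 100, 114, 127, 142, 141, 133, 138, 140, 125, 119, 129, 140, 148, 156, 162, 164, 165, 164, 164]
75 [159, 157, 156, 155, 155, 171, 184, 153, 126, 121, 123, 128, 141, 151, 154, 166, 172, 171, 172, 174]
95 [173, 174, 174, 175, 176, 175, 176, 178, 166, 162, 156, 154, 161, 166, 165, 166, 164, 175, 227, 242]
```

The pad is now pressed about 5.7 mm: head edge to pad front fell from 21.4 to 15.7 mm. The gearbox no longer moves, so it is against the fixed jaw. I'll add a small nudge of about 1 mm and settle.

Emit:
apply_moves(
  offset=[
    [-0.033,0,-0.003],
    [-0.033,0,-0.003],
    [0,0,0],
    [0,0,0],
    [0,0,0],
    [0,0,0],
  ],
  delta_rot=[
    [0,0,0],
    [0,0,0],
    [0,0,0],
    [0,0,0],
    [0,0,0],
    [0,0,0],
  ],
)

```text
clock: 17.95
tool_pos: [0.4998, -0.1658, 0.1617]
orientation: [0.74, -0.673, 0.001, 0.0]
contact_force: [2.1, -9.1, 5.9]
width: 0.0208
```

```bash
python3 meas.py | sed -n '1p;4,9p'; python3 - <<'E'
import glob,pickle
from meas import *
# gearbox yaw/x: side edges of the top face from the newest wrist frame; sub-mm profile for head edge and pad front, per x
f=sorted(glob.glob("m_*.pkl"),key=lambda n:float(n[2:-4]))
for n in f[-4:]:
    o,s=pickle.load(open(n,"rb"));ys=np.arange(.0,.06,.00025);r=[]
    for x in(-.014,-.01,-.006,.006,.01,.014):
        p=prof(s,x,.052,ys);h=ys[np.flatnonzero(p>180).max()];q=np.flatnonzero((ys>h+.003)&(p<66));r.append((round(h*1e3,2),round(ys[q.max()]*1e3,2)))
    print(n,r)
E
```

```text
t 17.95 dy 0.028 dz 0.0053 theta 0.22 F 1.2 -9.2 5.9 w 0.0208
-5 [126, 126, 127, 124, 119, 120, 116, 109, 108, 108, 109, 109, 108, 100, 95, 93, 93, 97, 97, 98]
15 [95, 109, 142, 190, 229, 229, 228, 230, 230, 230, 230, 232, 235, 236, 239, 242, 238, 155, 68, 54]
35 [58, 56, 57, 57, 57, 60, 62, 59, 62, 62, 61, 62, 66, 75, 77, 75, 76, 75, 78, 79]
55 [90, 103, 116, 130, 143, 141, 133, 138, 140, 125, 121, 129, 142, 151, 160, 163, 164, 165, 165, 162]
75 [160, 158, 156, 155, 156, 177, 186, 150, 125, 123, 123, 130, 143, 149, 154, 169, 172, 172, 173, 173]
95 [173, 174, 175, 175, 174, 175, 175, 177, 171, 170, 159, 154, 165, 165, 164, 165, 164, 179, 229, 241]
m_16.05.pkl [(np.float64(24.25), np.float64(45.5)), (np.float64(24.0), np.float64(45.25)), (np.float64(23.75), np.float64(46.25)), (np.float64(24.25), np.float64(45.75)), (np.float64(24.0), np.float64(46.0)), (np.float64(24.0), np.float64(45.75))]
m_16.73.pkl [(np.float64(22.5), np.float64(44.5)), (np.float64(22.25), np.float64(44.5)), (np.float64(22.25), np.float64(44.25)), (np.float64(22.75), np.float64(44.25)), (np.float64(22.5), np.float64(44.75)), (np.float64(22.25), np.float64(44.75))]
m_17.15.pkl [(np.float64(31.0), np.float64(46.5)), (np.float64(31.0), np.float64(46.75)), (np.float64(31.0), np.float64(47.0)), (np.float64(31.5), np.float64(47.0)), (np.float64(31.0), np.float64(46.75)), (np.float64(30.75), np.float64(47.0))]
m_17.95.pkl [(np.float64(31.5), np.float64(46.75)), (np.float64(31.5), np.float64(46.25)), (np.float64(31.5), np.float64(46.5)), (np.float64(32.0), np.float64(47.0)), (np.float64(31.5), np.float64(47.25)), (np.float64(31.5), np.float64(47.0))]
```

```bash
python3 -c "
from cell import *
print(hand_in());o=observe();print(o['clock'],o['width'],o['contact_force'])"
```

```text
the job is handed in; nothing more can be done
None
the job is handed in; nothing more can be done
```

The gearbox housing is squeezed against the fixed jaw with the spring pad pressed in about 6.7 mm of 14. I handed in with the gripper still holding the grip bar. `hand_in()` reports no verdict, so this rests on my own measurements.

**What I did:** I stood the housing upright between the jaws, released it and gripped the bar beside the lever's stem. Three strokes moved the jaw, with the last one held forward. The clock was about 18 s at hand-in.

**Last checks:**
- **Pad:** the distance from jaw head to pad face fell from about 21.5–22 mm (free) to about 15.2 mm, which by spring rate is roughly 11 N.
- **Housing:** it did not move during the last pressing, so I take it to be seated against the fixed jaw. The pad edge ran level across its width to about 0.5 mm; I made no separate check of squareness.
- **Lever and grip:** the lever was at about 0.22 rad. The fingers were closed on the bar at 20.8 mm, with the grip set to 30 N.

**What disagreed:**
- **Top camera:** the top and scene views differed by 14 mm on the plate's x position. I worked mainly from the wrist view, and the scene view agreed with it to a few mm.
- **Wrist measurements:** they shift by about 1–1.5 mm with the arm's pose, so I relied on differences within each frame.
- **Wrist force:** it carried an offset of several newtons from the grip, so I used it only as a rough guide.
- **Bystanders:** I noticed no contact with any of them, but took no final picture to confirm it.

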